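Tip the photo stage to its index mark

TASK

A sherd is mounted on the small tilting photo stage. With a fingertip, gently press down the round rubber pad at the raised left corner of its plate until the plate's pointer, once you have let go, rests in line with the brass index clip on the scale; the plate is spring-backed and comes back a little when released, so press slightly past the mark, and press again (or the right pad, if it went too far) as needed. Press on the rubber pads only: do not pinch, lift or shift the stage, do not touch the sherd, the pointer or the clip, and leave everything else where it is.

Things in the scene. Friction and masses are not known exactly. Their poses are not given: they have to be found in the camera images.
- stage: grey base of the photo stage, loose on four rubber feet, 1.8 kg; slab 200 mm along x (from 96 mm in front of the origin to 104 mm behind), 172 mm along y, top 18 mm high. Origin: on the worktop, midway along the pivot axis. x axis: from the two rubber pads to the upright scale at the back; y to its left; z up. The plate tilts left-right about a level pivot along the x axis, 58 mm above the origin
- pad_left_top (a point): centre of the top face of the left rubber pad, a round black button 24 mm across, 10 mm high, on the plate's front left corner; with the plate level 46 mm in front of the stage origin, 64 mm to its left and 30 mm above the pivot. It turns with the plate; at the start it is the raised one. Pressing it down swings the pointer to the left
- pad_right_top (a point): centre of the top face of the right rubber pad, mirror image of the left one. Pressing it swings the pointer back to the right
- pointer_tip (a point): tip of the thin dark pointer that is fixed to the plate and stands up from the pivot at the back of the plate, in front of the white sector scale; the tip is 99 mm from the pivot axis. Straight up when the plate is level, leaning right when the left side is raised. Its z axis points along the pointer, outward from the pivot, its x axis along the stage's x
- index_tip (a point): inner end of the tongue of the small brass index clip (10 mm wide) that sits on the rim of the white sector scale (tick marks every 5 degrees); 102 mm from the pivot axis. Its z axis points outward from the pivot, its x axis along the stage's x. The clip has been set beforehand and must stay there
- index: the whole brass index clip; origin on the pivot axis, its z axis points from there through the clip. Its lean from straight up, left being positive, is the tilt that is wanted of the plate (0 level, positive with the left side lower). Not to be touched
- loose_film_can_2: white film canister with a grey cap, 34 mm across, 51 mm tall, upright; a bystander. Origin at the centre of its underside
- loose_scale_bar: black and white chequered photo scale bar, 20x105x9 mm, lying flat; a bystander. Origin at the centre of its underside
- loose_hand_lens: black hand lens, 62x146x12 mm, lying flat; a bystander. Origin at the centre of its underside
- loose_marker: black and white marker pen, 17x135x16 mm, lying flat; a bystander. Origin at the centre of its underside
- loose_sherd_10: loose brown pottery sherd, 49x54x14 mm, lying flat; a bystander. Origin at the centre of its underside
- loose_dark_stone_2: dark stone, 66x90x36 mm; a bystander. Origin at the centre of its underside
- mounted_sherd: flat brown pottery sherd, 85x74x12 mm, fixed to the middle of the plate with putty; not to be touched
- plate: grey tilting plate without its pads, 128 mm along x, 156 along y, 6 thick, top 20 mm above the pivot when level; origin on the pivot. Stiff friction pivot: it stays where left, about 5.5 N on a pad turns it. Springs behind it yield 0.05 rad before the pivot turns and throw the plate back 0.05 rad on release, from the farthest place it was pressed to. Stops 0.40 rad from level. Do not pinch or push it
- pointer: the pointer; origin on the pivot axis. Not to be touched
- pad_left: the left rubber pad (24 mm across, 10 mm high), origin at its underside; here the press is felt
- pad_right: the right rubber pad, likewise

How it is judged:
By the outcome, as a careful person would: the job done as asked, in the order asked, and still so for the second after the job is handed in, with the robot touching nothing.
It also fails if it takes over 38 s, if anything falls off the work surface, if the arm or the gripper's body presses on something with over 40 N, if the wrist force passes 120 N, or if a joint passes its speed limit or range.

ROBOT

A 6-joint arm with a two-finger parallel gripper is mounted at the origin on the work surface; the furniture and walls round the work are solid. World frame = base frame: x ahead of the robot, y to its left, z up, the work surface at z = 0. Lengths are in m, angles in rad, forces in N, time in s.
With the tool pointing down it reaches from about 0.275 to 1 m from the base axis. Payload 8.4 kg.
Tool frame: the origin (TCP) lies where the fingers leave the gripper's body, on its centre line; the fingertips stand ahead of it and the grasp point (between the pads) lies 54 mm ahead of it (arm.tcp_to_tips is the z of the fingertips in the tool frame, in m); z points along the fingers, x is the direction in which the jaws open and shut, and the axes are right-handed (so a half turn about z gives the same grasp; the last joint's range is limited). The gripper opens to 85 mm and grips with 20 to 120 N. Pads are 22 mm wide; open, the fingers measure 114 mm over their backs; the gripper's body (76 mm by 85 mm) begins 54 mm behind the grasp point. The pads swing forward as they close: fully open they stand 13 mm farther back than shut.
Start: joints at [1.211, 0.353, 1.633, -0, 1.155, -0.002], TCP at [0.219, 0.585, 0.304] pointing down, gripper open.
Joint ranges: [-2.63, 2.63], [-0.92, 2.1], [0.06, 2.66], [-1.3, 4.44], [0, 2.69], [-3.02, 3.02]. Speed limits (rad/s): [2.22, 2.22, 2.79, 3.14, 3.14, 3.14].

INTERFACE

Orientations are given as a rotation vector (axis times angle).
In Python, from rig import arm gives the robot as it stands. The module is installed in compiled form; this text tells all that it offers.
- The arm moves only by the tool play_rows, never from a script. Its argument "series" is a list that holds one entry, the list of rows, each a list of 5 numbers: the closure, from 0 (fully open) to 1 (shut), then the shift along the world's x, y, z in mm, then the turn about the world's z in rad. A call has 1 to 10 rows; each row shifts and turns the pose as measured when the row begins; what a row does not reach is not made up. A row lasts 1/10 s, in which the tool goes at most 50 mm and 8.59 degrees, less where a joint would pass 70% of its speed; a pose out of reach is approached as far as the arm can. A call is refused whole if a number of a shift passes 50 or a number of a turn 0.15, either way. A call with a gripper value outside its range is refused whole. The fingers move at their own pace and stop on an object; "grip_force" is the grip in N (left out, the last holds). Time passes only in rows, so rows that do not move let the fingers close. It gives the time, the measured TCP pose, the force and the opening at its end, in the units of the state.
- arm.sense(): the state, without advancing time (a new reading comes with each control period).
- arm.read_camera(name): name is "scene" or "top" or "wrist"; returns the picture (420x560x3 uint8, red, green, blue); there is no depth.
- arm.calibration(name): a dict with "fx", "fy", "cx", "cy" (pixels), "R" (3x3) and "t" (3): a world point X has camera coordinates R X + t. Camera axes: x right, y down, z forward; pixel columns grow to the right and rows downward; lengths in m; the calibration is good to about 2 mm. A picture is of the moment at which its call begins: read the wrist's pose just before it. calibration takes no time and is no camera call; for the wrist camera it gives the pose at the moment of the call.
- arm.sign_off(): hands the job in, once; it reports no verdict.
The state is a dict: "time_s": time; "joint_pos": joint angles; "joint_velocities": joint speeds; "effort": joint torques, N m; "ee_pos": TCP position; "eef_rot": TCP orientation; "ft_force": force on the tool from outside, world axes, zero at the start; "torque": the same for the moment, N m; "width": finger opening in m.
Only numpy, scipy, OpenCV 4.12 (cv2) and the standard library are available. Lean on these libraries where they do the work, as an engineer would, in place of code of your own. Each camera call takes 0.05 s, during which the arm holds its last target.

## Working session

There is one attempt and no reset: what is moved stays moved. The work goes in short steps, Python scripts to look and compute and a tool call to move; the robot and the scene stay as the last step left them, time stands still between calls to the robot, and variables do not carry over. Pictures are saved under pics/ and viewed, and the job is handed in when it is done.

Besides the shell and the picture viewer there is one more tool, called after "Emit:" in YAML: its name, and indented under it one key for each argument. play_rows: Moves the arm, as the interface text tells. Its arguments: {"type":"object","properties":{"series":{"type":"array"},"grip_force":{"type":"number"}},"required":["series"]}

```bash
mkdir -p pics; python3 - <<'E'
from rig import arm
import cv2
s=arm.sense();print(s, arm.tcp_to_tips)
for n in("scene","top","wrist"):
    c=arm.calibration(n);print(n,{k:(v.tolist() if hasattr(v,'tolist') else v) for k,v in c.items()})
    cv2.imwrite(f"pics/{n}0.png",arm.read_camera(n)[:,:,::-1])
E
```

```text
{'time_s': 0.0, 'joint_pos': array([ 1.21057088e+00,  3.53679906e-01,  1.63413758e+00, -6.48053556e-06,
        1.15519497e+00, -2.37706469e-03]), 'joint_velocities': array([ 0.00030837,  0.00082791,  0.00292352,  0.00047992, -0.00041482,
       -0.00051092]), 'effort': array([-2.88922609e-03, -6.05256057e+01, -3.42068410e+01, -2.49786199e-04,
        9.41894104e-03,  9.10558788e-05]), 'ee_pos': array([0.21876806, 0.58506098, 0.3031403 ]), 'eef_rot': array([ 2.58066058e+00,  1.79016614e+00, -1.82974592e-03]), 'ft_force': array([ 0.17776135,  0.2249407 , -0.78597439]), 'torque': array([-0.03620841,  0.0182    , -0.00250544]), 'width': 0.08530588596682787} 0.0726
scene {'fx': 417.1757550700525, 'fy': 417.1757550700525, 'cx': 283.5011705278045, 'cy': 208.25197263605958, 'R': [[0.7393989387420576, -0.6729733783546171, -0.019900789258028455], [-0.32191637316737254, -0.327421219856601, -0.8883497022425234], [0.5913197595834964, 0.6632512169710575, -0.45873605168171305]], 't': [-0.398271541045307, 0.2674355328130985, 0.7369676875274198]}
top {'fx': 415.647692666824, 'fy': 415.647692666824, 'cx': 281.5278637485328, 'cy': 208.02609110631653, 'R': [[0.029523266658946095, -0.9990922093905469, -0.030710484543555887], [-0.99281465423182, -0.02574568115207459, -0.11685984017004172], [0.11596309356142911, 0.03393990331646404, -0.9926734830217498]], 't': [0.024723932889932528, 0.5484354872693371, 0.9136851148623595]}
wrist {'fx': 358.5824253143836, 'fy': 358.5824253143836, 'cx': 279.10726950720044, 'cy': 208.38337896602232, 'R': [[0.35098708780145765, 0.9363787412189237, -0.0017079783127409635], [0.888732571626502, -0.332552110945424, 0.31553685939345927], [0.2948940154136687, -0.11226729933069281, -0.9489117836628422]], 't': [-0.6246145094159165, -0.04171099611622609, 0.38064220228665946]}
```

View pics/scene0.png

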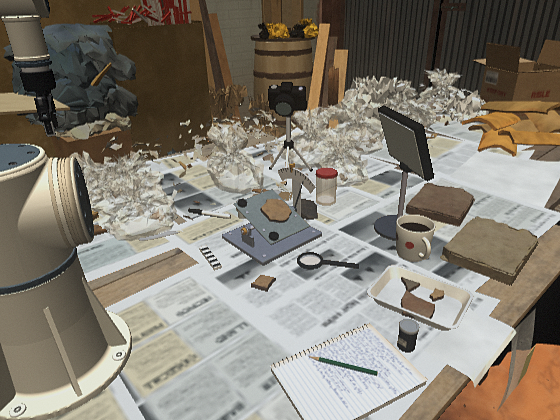

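View pics/top0.png

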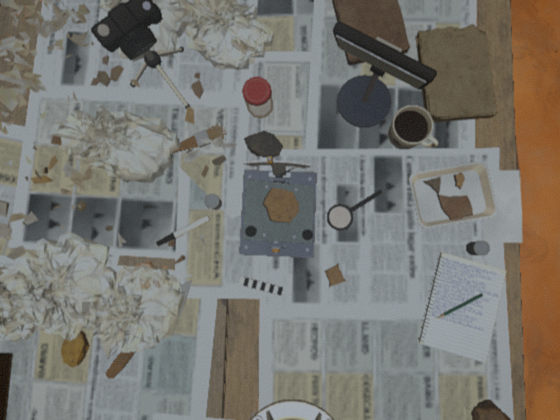

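View pics/wrist0.png

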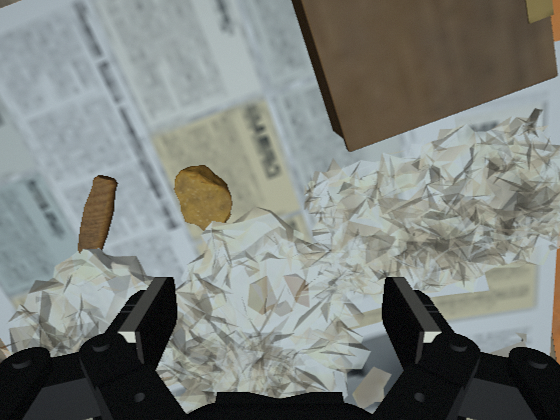

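The stage sits at about (280,215) in the top view, with the pads at about (250,231) and (309,236). In the scene view it is at about (270,225). I'll zoom in on both.

```bash
python3 - <<'E'
import cv2
a=cv2.imread('pics/top0.png')[145:270,225:335];cv2.imwrite('pics/topz.png',cv2.resize(a,None,fx=4.8,fy=4.8,interpolation=cv2.INTER_CUBIC))
a=cv2.imread('pics/scene0.png')[155:275,210:340];cv2.imwrite('pics/scenez.png',cv2.resize(a,None,fx=5,fy=5,interpolation=cv2.INTER_CUBIC))
E
```

```text
(no output)
```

View pics/topz.png

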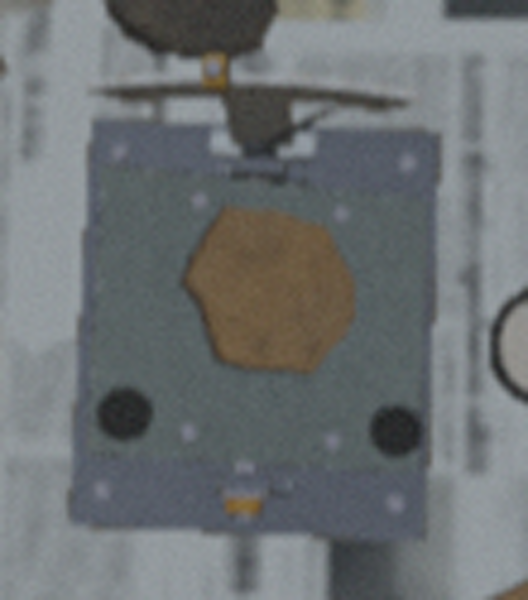

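View pics/scenez.png

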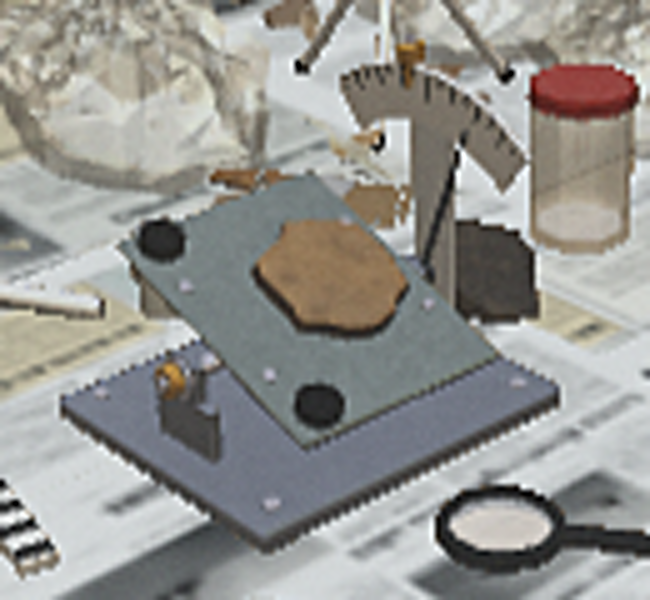

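```bash
cat > h.py <<'E'
import numpy as np
from scipy.optimize import least_squares
def proj(c,X):
    q=np.asarray(c['R'])@X+np.asarray(c['t']);return np.array([c['fx']*q[0]/q[2]+c['cx'],c['fy']*q[1]/q[2]+c['cy']])
def stage(p,L):
    cy,sy=np.cos(p[2]),np.sin(p[2]);return np.array([p[0]+cy*L[0]-sy*L[1],p[1]+sy*L[0]+cy*L[1],L[2]])
def tilt(L,t): # L relative to pivot
    c,s=np.cos(t),np.sin(t);return np.array([L[0],c*L[1]+s*L[2],.058-s*L[1]+c*L[2]])
PL=np.array([-.046,.064,.03]);PR=np.array([-.046,-.064,.03])
E
cat > fit.py <<'E'
from h import *
from rig import arm
ct,cs=arm.calibration('top'),arm.calibration('scene')
T=lambda u,v:np.array([225+u/4.8,145+v/4.8])-.4
S=lambda u,v:np.array([210+u/5,155+v/5])-.4
def res(p):
    t,i,xp,xi=p[3:7];r=[]
    for L,uv in [((-.096,.086,.018),T(72,522)),((-.096,-.086,.018),T(424,540)),((.104,-.086,.018),T(438,133)),((.104,.086,.018),T(93,122))]:
        r+=[proj(ct,stage(p,L))-uv]
    for L,uv in [((-.096,.086,.018),S(62,402)),((-.096,-.086,.018),S(265,540)),((.104,-.086,.018),S(558,387))]:
        r+=[proj(cs,stage(p,L))-uv]
    for P,a,b in[(PL,T(125,413),S(162,235)),(PR,T(396,431),S(318,400))]:
        X=stage(p,tilt(P,t));r+=[proj(ct,X)-a,proj(cs,X)-b]
    X=stage(p,tilt(np.array([xp,0,.099]),t));r+=[proj(cs,X)-S(464,130)]
    X=stage(p,tilt(np.array([xi,0,.108]),i));r+=[proj(cs,X)-S(410,63),proj(ct,X)-T(215,72)]
    return np.concatenate(r)
s=least_squares(res,[.5,0,0,-.3,.1,.08,.09],loss='soft_l1')
print(s.x.round(4));print(res(s.x).reshape(-1,2).round(1).tolist())
p=s.x;print('padL',stage(p,tilt(PL,p[3])),'padR',stage(p,tilt(PR,p[3])))
print('padL at target',stage(p,tilt(PL,p[4])))
E
python3 fit.py
```

```text
[ 0.5346  0.048  -0.0135 -0.3541  0.1475  0.0835  0.0937]
[[-0.9, 1.1], [1.0, 0.6], [1.0, -1.0], [-0.6, -1.3], [-2.1, -1.4], [-1.0, -1.2], [0.6, -0.9], [1.0, 0.2], [-0.5, -0.7], [1.5, -0.0], [-0.0, -0.5], [-0.1, -0.2], [0.1, 1.5], [-0.1, -0.1]]
padL [0.48928264 0.09823748 0.10833002] padR [ 0.48766281 -0.02181079  0.06394773]
padL at target [0.48952666 0.11632224 0.07826887]
```

```bash
python3 - <<'E'
from h import *
from rig import arm
from scipy.spatial.transform import Rotation as Ro
s=arm.sense();c=arm.calibration('wrist');R=np.array(c['R']);C=-R.T@np.array(c['t'])
W=Ro.from_rotvec(s['eef_rot']).as_matrix();print('cam in tool',W.T@(C-s['ee_pos']),'axes',(R@W).round(3));print(W.round(3))
# predicted pixels of index/pointer for tool x along +y, TCP hover above pad L
Wn=np.array([[0,1,0],[1,0,0],[0,0,-1.]]);o=W.T@(C-s['ee_pos'])
for yaw,Wn in(('x=+y',Wn),('x=-y',np.array([[0,-1,0],[-1,0,0],[0,0,-1.]]))):
  for tcp in([.489,.1,.21],[.489,.05,.25],[.55,.05,.3],[.42,.05,.25],[.62,.05,.3]):
    Rn=(R@W)@Wn.T;Cn=np.array(tcp)+Wn@o;cc=dict(c,R=Rn,t=-Rn@Cn)
    print(yaw,tcp,Cn.round(3),[proj(cc,X).round(0).tolist() for X in(np.array([.627,.063,.16]),np.array([.617,.015,.15]),np.array([.49,.098,.108]))])
E
```

```text
cam in tool [ 0.0005645  -0.07999238 -0.07005725] axes [[ 1.     0.001  0.   ]
 [-0.001  0.949 -0.316]
 [-0.001  0.316  0.949]]
[[ 0.35   0.937 -0.   ]
 [ 0.937 -0.35  -0.001]
 [-0.001 -0.    -1.   ]]
x=+y [0.489, 0.1, 0.21] [0.409 0.101 0.28 ] [[206.0, 540.0], [117.0, 505.0], [275.0, 251.0]]
x=+y [0.489, 0.05, 0.25] [0.409 0.051 0.32 ] [[300.0, 462.0], [223.0, 435.0], [354.0, 224.0]]
x=+y [0.55, 0.05, 0.3] [0.47  0.051 0.37 ] [[297.0, 328.0], [229.0, 307.0], [346.0, 119.0]]
x=+y [0.42, 0.05, 0.25] [0.34  0.051 0.32 ] [[298.0, 536.0], [228.0, 510.0], [348.0, 317.0]]
x=+y [0.62, 0.05, 0.3] [0.54  0.051 0.37 ] [[299.0, 234.0], [225.0, 214.0], [352.0, 8.0]]
x=-y [0.489, 0.1, 0.21] [0.569 0.099 0.28 ] [[416.0, -140.0], [559.0, -79.0], [282.0, 248.0]]
x=-y [0.489, 0.05, 0.25] [0.569 0.049 0.32 ] [[243.0, -75.0], [364.0, -35.0], [202.0, 221.0]]
x=-y [0.55, 0.05, 0.3] [0.63  0.049 0.37 ] [[255.0, 95.0], [337.0, 112.0], [220.0, 270.0]]
x=-y [0.42, 0.05, 0.25] [0.5   0.049 0.32 ] [[236.0, -340.0], [378.0, -266.0], [194.0, 108.0]]
x=-y [0.62, 0.05, 0.3] [0.7   0.049 0.37 ] [[257.0, 213.0], [332.0, 223.0], [224.0, 341.0]]
```

Emit:
play_rows:
  series:
    - [[1,29,-44,0,0.036],[1,29,-44,0,0.036],[1,29,-44,0,0.036],[1,29,-44,0,0.036],[1,29,-44,0,0.036],[1,29,-44,0,0.036],[1,29,-44,0,0.036],[1,29,-44,0,0.036],[1,29,-44,0,0.036],[1,29,-44,0,0.036]]
  grip_force: 20

```text
time_s: 1.15
ee_pos: [0.4915, 0.1645, 0.302]
eef_rot: [-2.192, -2.25, 0.001]
ft_force: [0.3, 0.6, -0.1]
width: -0.0003
```

Emit:
play_rows:
  series:
    - [[1,36,-38,0,-0.02],[1,36,-38,0,-0.02],[1,36,-38,0,0],[1,0,0,0,0],[1,0,0,0,0]]

```text
time_s: 1.65
ee_pos: [0.5963, 0.0486, 0.3011]
eef_rot: [2.244, 2.198, -0.001]
ft_force: [-1.0, 0.5, 0.0]
width: -0.0
```

```bash
cat > snap.py <<'E'
import sys,json,cv2
from rig import arm
n=sys.argv[1];s=arm.sense();c=arm.calibration('wrist')
im=arm.read_camera('wrist')[:,:,::-1];cv2.imwrite(f'pics/{n}.png',im)
json.dump({k:(v.tolist() if hasattr(v,'tolist') else v) for k,v in c.items()},open(f'pics/{n}.json','w'))
print(s['time_s'],s['ee_pos'],s['eef_rot'],s['ft_force'])
E
python3 snap.py w1
```

```text
1.65 [0.59629465 0.04861293 0.30110122] [ 2.24439424e+00  2.19770178e+00 -1.27813743e-03] [-0.96620553  0.48465021  0.04994106]
```

View pics/w1.png

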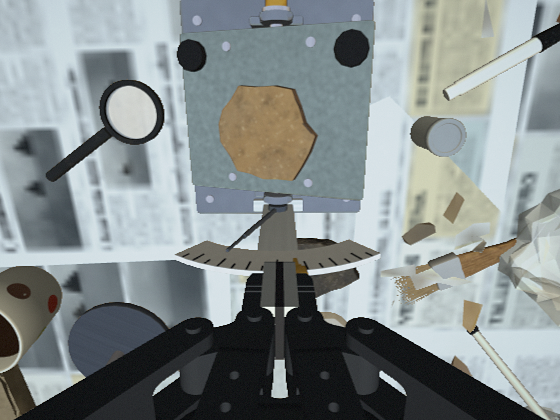

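Both pads, the pointer (tip near (230,248)) and the scale are visible, but the fingers partly hide the clip at about (300,267). I'll move 40 mm ahead.

Emit:
play_rows:
  series:
    - [[1,40,0,0,0.0],[1,0,0,0,0],[1,0,0,0,0]]

```text
time_s: 2.0
ee_pos: [0.6343, 0.0516, 0.3002]
eef_rot: [-2.239, -2.201, 0.005]
ft_force: [-0.3, -0.2, 0.2]
width: 0.0
```

```bash
python3 snap.py w2; python3 - <<'E'
import cv2
a=cv2.imread('pics/w2.png')[110:290,160:400];cv2.imwrite('pics/w2z.png',cv2.resize(a,None,fx=3.33,fy=3.33,interpolation=cv2.INTER_CUBIC))
E
```

```text
2.0 [0.63434882 0.05159601 0.30017639] [-2.23924265 -2.2009867   0.00502263] [-0.32507519 -0.15593655  0.2403338 ]
```

View pics/w2z.png

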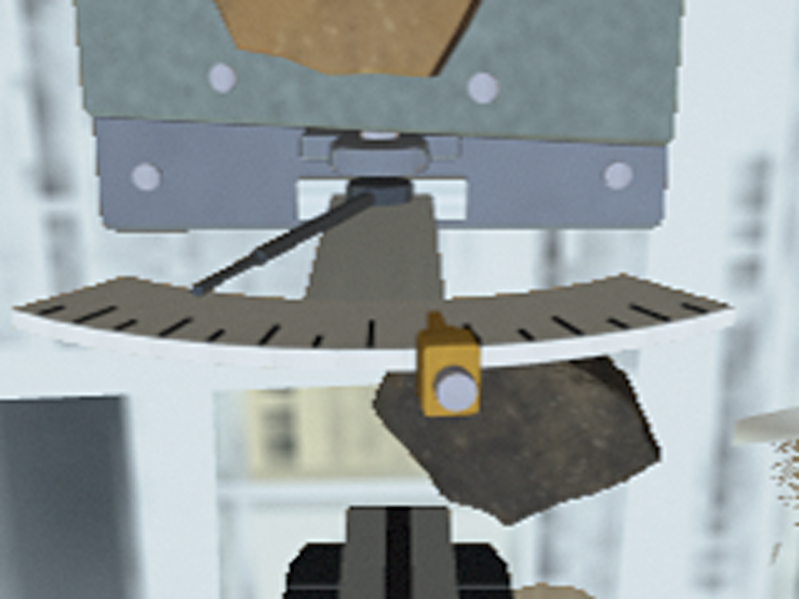

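```bash
cat > fit2.py <<'E'
from h import *
import json
from rig import arm
exec(open('fit.py').read().split('s=least')[0])
cw=json.load(open('pics/w2.json'));Wp=lambda u,v:np.array([160+u/3.33,110+v/3.33])-.35
def res2(p):
    t,i,xp,xi,xs,rt=p[3:9];q=[]
    d=np.array([*p[9:12]]) # wrist calib offset
    f=lambda X:proj(cw,X+d)
    q+=[(d/.002)]
    for a,uv in[(0,(371,334)),(-10,(269,332)),(-20,(175,327)),(10,(473,333)),(20,(567,326))]:
        q+=[f(stage(p,tilt(np.array([xs,0,rt]),np.deg2rad(a))))-Wp(*uv)]
    q+=[f(stage(p,tilt(np.array([xp,0,.099]),t)))-Wp(195,293)]
    q+=[f(stage(p,tilt(np.array([xi,0,.102]),i)))-Wp(434,313)]
    q+=[f(stage(p,(.104,.086,.018)))-Wp(664,228),f(stage(p,(.104,-.086,.018)))-Wp(100,228)]
    return np.concatenate(q+[res(p)*.5])
s=least_squares(res2,[.5346,.048,-.0135,-.354,.1475,.0835,.0937,.09,.1,0,0,0],loss='soft_l1')
p=s.x;print(p.round(4));r=res2(p);print('d',r[:3].round(2));print(r[3:].reshape(-1,2).round(1).tolist())
print('padL',stage(p,tilt(PL,p[3])),'padR',stage(p,tilt(PR,p[3])))
for a in(-.2,0,p[4],p[4]+.05): print(a,'padL',stage(p,tilt(PL,a)))
np.save('p.npy',p)
E
python3 fit2.py
```

```text
[ 5.351e-01  4.840e-02 -1.660e-02 -3.518e-01  1.157e-01  8.520e-02
  8.680e-02  8.920e-02  1.074e-01 -5.000e-04 -2.000e-04 -1.100e-03]
d [-0.26 -0.1  -0.57]
[[-0.2, 0.6], [0.0, 0.4], [0.1, -0.6], [-0.2, -0.0], [0.1, -0.4], [0.0, -0.0], [0.1, 0.2], [0.6, -0.1], [-0.3, 0.1], [-0.6, 0.4], [0.4, 0.2], [0.5, -0.5], [-0.3, -0.8], [-1.0, -0.8], [-0.5, -0.7], [0.3, -0.5], [0.4, -0.1], [-0.2, -0.4], [0.6, -0.1], [-0.0, -0.3], [0.2, -0.2], [-0.4, 1.2], [0.7, 1.5]]
padL [0.48992639 0.09885683 0.1082168 ] padR [ 0.48793474 -0.02128669  0.06410821]
-0.2 padL [0.49004278 0.10587798 0.10011683]
0 padL [0.49016271 0.1131128  0.088     ]
0.11571156130257022 padL [0.49021303 0.11614802 0.08041036]
0.16571156130257023 padL [0.49023021 0.11718415 0.07703197]
```

Emit:
play_rows:
  series:
    - [[1,-48,16,0,-0.01],[1,-48,16,0,-0.01],[1,-48,16,0,0],[1,0,0,0,0],[1,0,0,-40,0],[1,0,0,-40,0],[1,0,0,0,0]]

```text
time_s: 2.75
ee_pos: [0.4836, 0.1031, 0.2204]
eef_rot: [2.255, 2.186, 0.004]
ft_force: [-0.8, -0.9, -0.7]
width: -0.0003
```

```bash
python3 snap.py w3;python3 - <<'E'
import cv2
from rig import arm
a=arm.read_camera('scene')[:,:,::-1][125:275,190:360];cv2.imwrite('pics/s3.png',cv2.resize(a,None,fx=4,fy=4,interpolation=cv2.INTER_CUBIC))
E
```

```text
2.75 [0.48359726 0.10307459 0.2203878 ] [2.25468244 2.18594117 0.00350294] [-0.80688844 -0.90460716 -0.72440056]
```

View pics/w3.png

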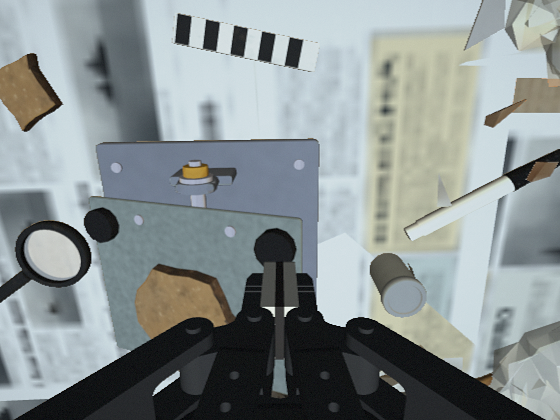

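View pics/s3.png

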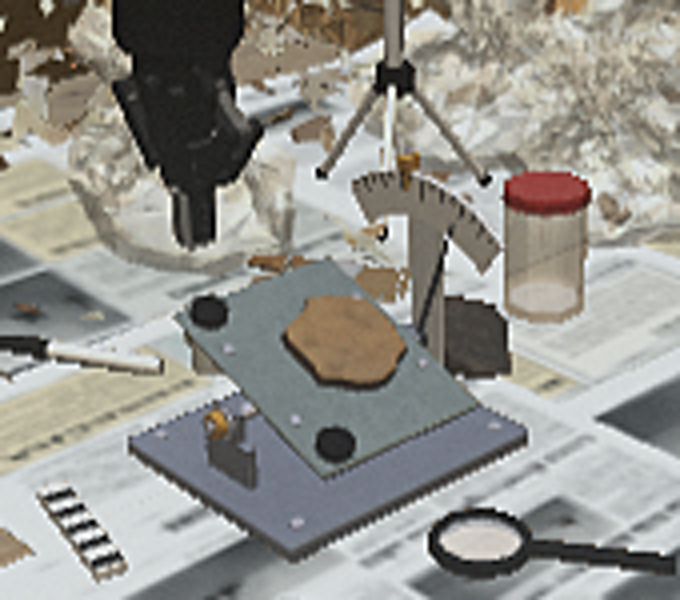

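The fingers are just above the left pad, which is at (275,248) in the wrist view. The scene camera can see the pointer and clip. Next I'll centre on the pad and descend gently.

Emit:
play_rows:
  series:
    - [[1,6,-3,-15,0],[1,0,0,-12,0],[1,0,0,0,0],[1,0,0,-3,0],[1,0,0,-3,0],[1,0,0,-3,0],[1,0,0,0,0]]

```text
time_s: 3.55
ee_pos: [0.4963, 0.1005, 0.1904]
eef_rot: [2.25, 2.18, 0.021]
ft_force: [0.1, 0.0, 0.3]
width: 0.0005
```

Emit:
play_rows:
  series:
    - [[1,-6,0,0,0],[1,0,0,-3,0],[1,0,0,-3,0],[1,0,0,-3,0],[1,0,1,-3,0],[1,0,1,-3,0]]

```text
time_s: 4.15
ee_pos: [0.4901, 0.1045, 0.1764]
eef_rot: [2.254, 2.179, 0.028]
ft_force: [-4.1, 7.2, 10.6]
width: 0.0001
```

Emit:
play_rows:
  series:
    - [[1,0,2,-1,0],[1,0,2,-3,0],[1,0,2,-3,0]]

```text
time_s: 4.45
ee_pos: [0.4903, 0.1108, 0.1696]
eef_rot: [2.253, 2.179, 0.028]
ft_force: [-0.3, -1.1, 4.9]
width: -0.0
```

```bash
cat > sc.py <<'E'
import cv2,sys
from rig import arm
n=sys.argv[1];s=arm.sense();print(s['time_s'],s['ee_pos'],s['eef_rot'],s['ft_force'])
im=arm.read_camera('scene')[:,:,::-1];cv2.imwrite(f'pics/{n}_full.png',im)
a=im[125:275,190:360];cv2.imwrite(f'pics/{n}.png',cv2.resize(a,None,fx=4,fy=4,interpolation=cv2.INTER_CUBIC))
E
python3 sc.py s4
```

```text
4.45 [0.49028469 0.11080318 0.16956903] [2.25308315 2.1788422  0.02811776] [-0.26963527 -1.11061062  4.86860799]
```

View pics/s4.png

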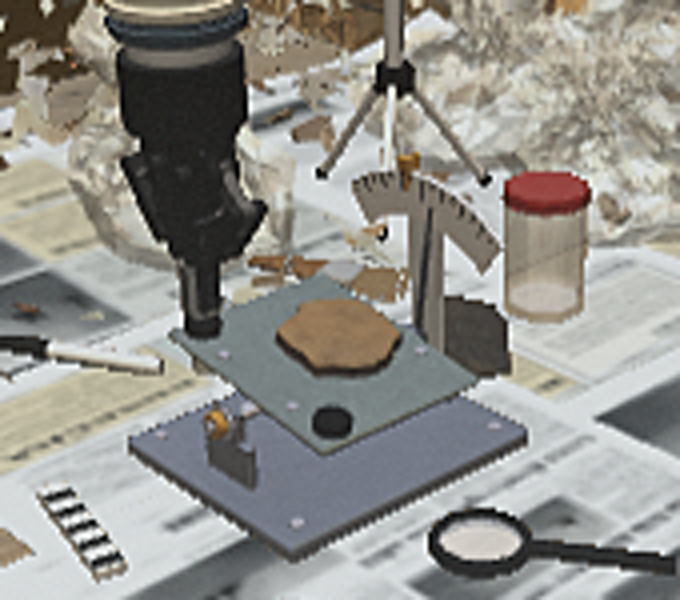

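The plate is now at about -0.16 rad, force is low, and the stage looks unmoved. I'll continue down along the pad's arc.

Emit:
play_rows:
  series:
    - [[1,0,1,-3,0],[1,0,1,-3,0],[1,0,1,-2,0],[1,0,1,-2,0],[1,0,0,0,0]]

```text
time_s: 5.0
ee_pos: [0.4904, 0.1159, 0.1587]
eef_rot: [2.255, 2.179, 0.029]
ft_force: [-2.1, -0.9, 5.0]
width: -0.0
```

```bash
python3 sc.py s5
```

```text
5.0 [0.49043556 0.11592749 0.15868259] [2.25461558 2.17892309 0.02937397] [-2.10228103 -0.8612287   4.97611872]
```

View pics/s5.png

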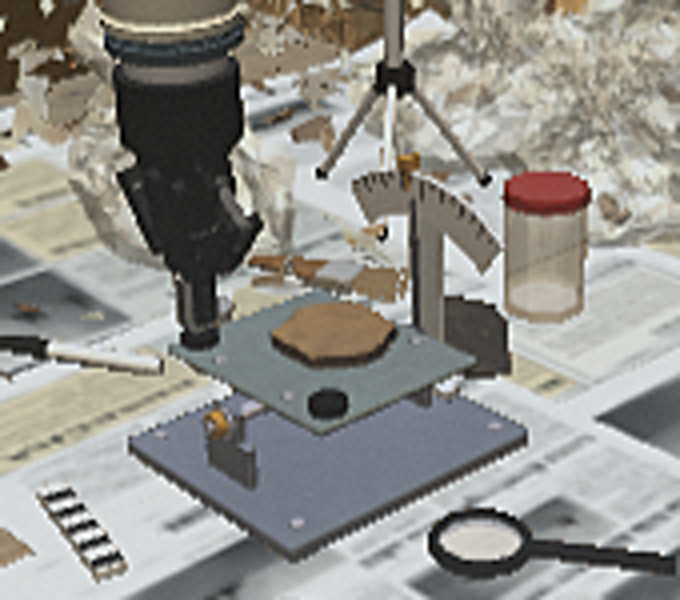

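Emit:
play_rows:
  series:
    - [[1,0,1,-2,0],[1,0,0,-2,0],[1,0,0,-2,0],[1,0,0,0,0]]

```text
time_s: 5.45
ee_pos: [0.4905, 0.1179, 0.1531]
eef_rot: [2.258, 2.178, 0.032]
ft_force: [-2.0, 0.8, 5.4]
width: 0.0005
```

```bash
python3 sc.py s6; python3 - <<'E'
import cv2
from h import *
from rig import arm
a=cv2.imread('pics/s6_full.png')[160:230,270:330];cv2.imwrite('pics/s6z.png',cv2.resize(a,None,fx=8,fy=8,interpolation=cv2.INTER_CUBIC))
p=np.load('p.npy');c=arm.calibration('scene')
for t in(0,.05,.1,.15,.2):print(t,[((proj(c,stage(p,tilt(np.array([p[5],0,r]),t)))-[270,160]+.5)*8).round() for r in(.04,.099)])
E
```

```text
5.45 [0.49049064 0.11793549 0.15313217] [2.25783972 2.17799479 0.03223425] [-2.00677858  0.8163087   5.39893166]
0 [array([194., 284.]), array([193., 117.])]
0.05 [array([190., 282.]), array([182., 113.])]
0.1 [array([186., 281.]), array([172., 109.])]
0.15 [array([182., 279.]), array([162., 107.])]
0.2 [array([178., 278.]), array([151., 105.])]
```

View pics/s6z.png

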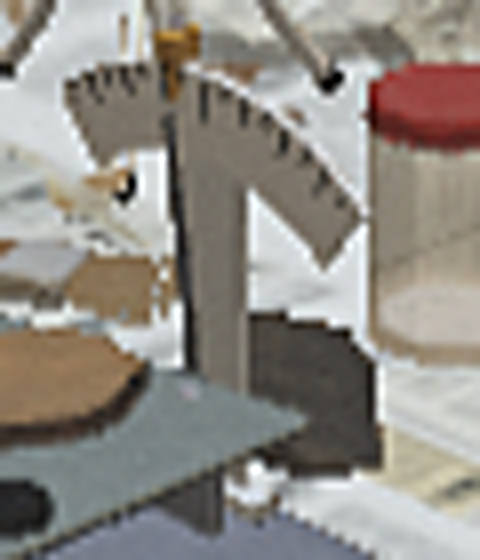

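The pointer tip at about (167,115) in the zoom puts the tilt near 0.12 under load, and about 0.165 is needed. I'll press about 2 mm more, release, then measure from the wrist camera.

Emit:
play_rows:
  series:
    - [[1,0,0,-2,0],[1,0,0,0,0],[1,0,0,4,0],[1,0,-1,6,0],[1,0,0,20,0],[1,0,0,45,0],[1,0,0,45,0],[1,0,0,20,0]]

```text
time_s: 6.3
ee_pos: [0.4876, 0.1165, 0.2937]
eef_rot: [-2.262, -2.179, -0.023]
ft_force: [0.2, -1.2, -0.4]
width: -0.0002
```

Emit:
play_rows:
  series:
    - [[1,48,-22,0,0],[1,48,-22,0,0],[1,48,-22,0,0],[1,0,0,0,0],[1,0,0,0,0]]

```text
time_s: 6.8
ee_pos: [0.6295, 0.0512, 0.3007]
eef_rot: [2.257, 2.178, 0.037]
ft_force: [0.1, 0.8, 0.3]
width: -0.0
```

```bash
python3 snap.py w4; python3 - <<'E'
import cv2
a=cv2.imread('pics/w4.png')[110:290,160:400];cv2.imwrite('pics/w4z.png',cv2.resize(a,None,fx=3.33,fy=3.33,interpolation=cv2.INTER_CUBIC))
E
```

```text
6.8 [0.62953304 0.05122821 0.30067533] [2.25746602 2.17766186 0.03715103] [0.12025632 0.80267156 0.32223323]
```

View pics/w4z.png

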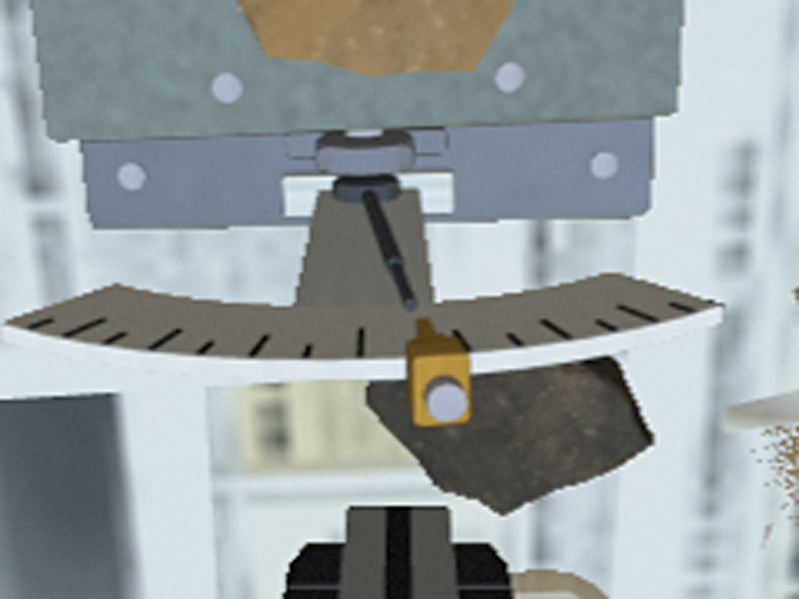

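```bash
cat > fit3.py <<'E'
import sys,json
from h import *
p0=np.load('p.npy');n=sys.argv[1];v=[float(a) for a in sys.argv[2:]]
cw=json.load(open(f'pics/{n}.json'));Wp=lambda u,v:np.array([160+u/3.33,110+v/3.33])-.35
P=[Wp(v[0],v[1]),Wp(v[2],v[3])];tk=[(float(v[4+3*k]),Wp(v[5+3*k],v[6+3*k])) for k in range((len(v)-4)//3)]
# fit small camera-offset/yaw, pointer and index tilt; ticks anchor the frame
def f(q):
    d=q[:3];p=p0.copy();p[2]+=q[3]
    g=lambda x,r,a:proj(cw,stage(p,tilt(np.array([x,0,r]),a))+d)
    r=[d/.003,[q[3]/.01]]
    for a,uv in tk:r+=[g(p0[7],p0[8],np.deg2rad(a))-uv]
    r+=[g(p0[5],.099,q[4])-P[0],g(p0[6],.102,q[5])-P[1]]
    return np.concatenate(r)
s=least_squares(f,[0,0,0,0,.1,.115]);print(s.x.round(4),'idx-ptr',s.x[5]-s.x[4]);print(f(s.x)[4:].reshape(-1,2).round(1).tolist())
E
python3 fit3.py w4 411 306 424 320  0 361 342 -10 260 345 -20 166 340 10 462 340 20 555 330
python3 fit3.py w2 195 293 434 313  0 371 334 -10 269 332 -20 175 327 10 473 333 20 567 326
```

```text
[-0.0003 -0.0004 -0.0013  0.0014  0.0964  0.1164] idx-ptr 0.02008787817448711
[[-0.1, 0.9], [-0.1, -0.2], [-0.1, -0.7], [-0.0, -0.2], [0.4, -0.5], [0.0, 0.6], [0.0, 0.1]]
[-6.000e-04 -2.000e-04 -8.000e-04  2.000e-04 -3.515e-01  1.148e-01] idx-ptr 0.4662926298249135
[[-0.1, 0.6], [-0.0, 0.3], [0.0, -0.6], [-0.1, -0.0], [0.3, -0.4], [0.0, -0.0], [0.0, 0.2]]
```

Released, the pointer reads 0.096 and the index 0.116, so it needs about 0.02 rad more. That is roughly 1.3 mm deeper than before, or TCP z of about 0.150.

Emit:
play_rows:
  series:
    - [[1,-47,22,0,0],[1,-47,22,0,0],[1,-46,22,0,0],[1,0,0,-40,0],[1,0,0,-40,0],[1,0,0,-30,0],[1,0,0,-15,0],[1,0,0,0,0]]

```text
time_s: 7.65
ee_pos: [0.4786, 0.1198, 0.1751]
eef_rot: [2.25, 2.183, 0.043]
ft_force: [0.2, -0.5, -0.2]
width: -0.0003
```

Emit:
play_rows:
  series:
    - [[1,12,-2,-5,0],[1,0,0,-5,0],[1,0,0,0,0],[1,0,0,-3,0],[1,0,0,-3,0],[1,0,0,0,0]]

```text
time_s: 8.25
ee_pos: [0.4926, 0.1184, 0.1617]
eef_rot: [2.248, 2.182, 0.05]
ft_force: [0.2, -0.5, -0.2]
width: 0.0003
```

Emit:
play_rows:
  series:
    - [[1,-2,0,-3,0],[1,0,0,-3,0],[1,0,0,-2,0],[1,0,0,0,0]]

```text
time_s: 8.65
ee_pos: [0.4907, 0.1186, 0.1534]
eef_rot: [2.248, 2.181, 0.052]
ft_force: [-0.5, 2.0, 1.5]
width: -0.0003
```

Emit:
play_rows:
  series:
    - [[1,0,0,-2,0],[1,0,0,0,0]]

```text
time_s: 8.85
ee_pos: [0.4908, 0.1191, 0.1517]
eef_rot: [2.248, 2.181, 0.053]
ft_force: [-1.9, 1.2, 4.9]
width: 0.0002
```

```bash
python3 -c "
from rig import arm
print(arm.sense()['ee_pos'],arm.sense()['ft_force'])"
```

```text
[0.4908025  0.11913834 0.15167465] [-1.85404228  1.16074255  4.86742937]
```

Emit:
play_rows:
  series:
    - [[1,0,0,-1.5,0],[1,0,0,0,0],[1,0,0,0,0]]

```text
time_s: 9.15
ee_pos: [0.4908, 0.1194, 0.1508]
eef_rot: [2.249, 2.182, 0.054]
ft_force: [-1.0, 0.7, 5.0]
width: -0.0
```

Emit:
play_rows:
  series:
    - [[1,0,0,-1.2,0],[1,0,0,0,0],[1,0,0,0,0]]

```text
time_s: 9.45
ee_pos: [0.4908, 0.1196, 0.1501]
eef_rot: [2.248, 2.182, 0.054]
ft_force: [-1.5, 1.3, 5.4]
width: -0.0001
```

Now release and check.

Emit:
play_rows:
  series:
    - [[1,0,0,4,0],[1,0,-1,6,0],[1,0,0,20,0],[1,0,0,45,0],[1,0,0,45,0],[1,0,0,26,0],[1,0,0,0,0]]

```text
time_s: 10.15
ee_pos: [0.4889, 0.1168, 0.302]
eef_rot: [2.248, 2.182, 0.048]
ft_force: [0.2, -0.5, -0.5]
width: 0.0003
```

Emit:
play_rows:
  series:
    - [[1,48,-22,0,0],[1,48,-22,0,0],[1,47,-22,0,0],[1,0,0,0,0],[1,0,0,0,0]]

```text
time_s: 10.65
ee_pos: [0.6283, 0.0501, 0.3001]
eef_rot: [2.247, 2.185, 0.046]
ft_force: [-0.1, -0.3, 0.6]
width: 0.0002
```

```bash
python3 snap.py w5; python3 - <<'E'
import cv2
a=cv2.imread('pics/w5.png')[110:290,160:400];cv2.imwrite('pics/w5z.png',cv2.resize(a,None,fx=3.33,fy=3.33,interpolation=cv2.INTER_CUBIC))
E
```

```text
10.65 [0.62828722 0.05014158 0.30009038] [2.24701823 2.18457991 0.04579064] [-0.07702711 -0.30975748  0.64797576]
```

View pics/w5z.png

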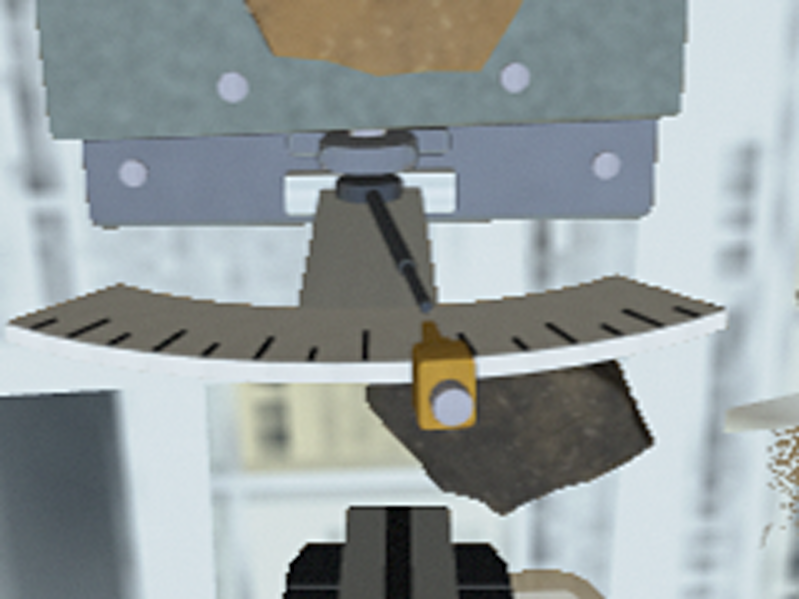

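```bash
python3 fit3.py w5 427 309 429 323  0 366 344 -10 264 347 -20 171 343 10 467 342 20 560 332
python3 - <<'E'
import cv2
a=cv2.imread('pics/w5.png')[190:240,260:325];cv2.imwrite('pics/w5zz.png',cv2.resize(a,None,fx=12,fy=12,interpolation=cv2.INTER_CUBIC))
E
```

```text
[-0.0004 -0.0008 -0.0016  0.0048  0.1177  0.1165] idx-ptr -0.0011305398232735603
[[-0.1, 1.1], [0.1, -0.1], [-0.3, -1.0], [-0.0, 0.1], [0.4, -0.2], [0.0, 0.2], [0.0, 0.0]]
```

View pics/w5zz.png

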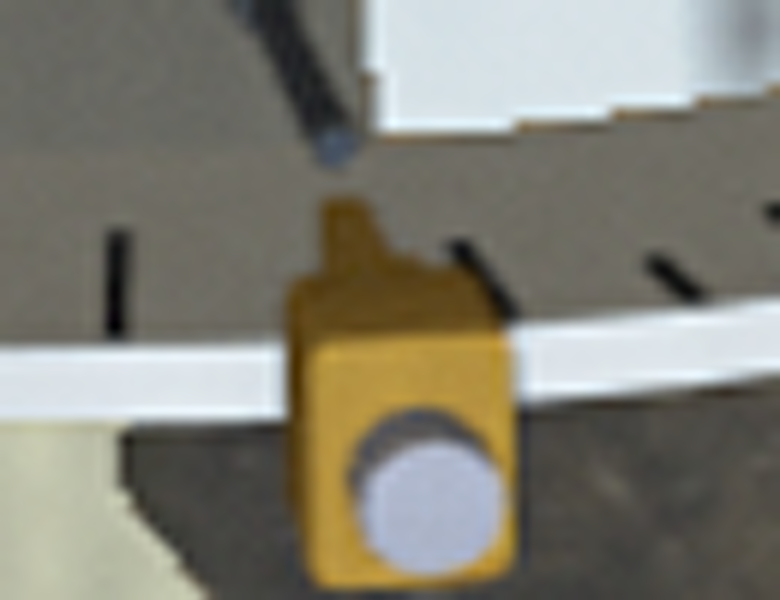

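```bash
python3 -c "
from rig import arm
print(arm.sense()['time_s'],arm.sense()['ft_force']);print(arm.sign_off())"
```

```text
10.7 [ 0.03180335 -0.11125075 -0.10943386]
the job is handed in; nothing more can be done
None
```

I pressed the left rubber pad twice with the shut fingertips, and the released pointer now rests in line with the brass clip. I handed the job in at 10.7 s with the arm hovering clear and the wrist force near zero.

- **First press:** once released, the pointer rested at 0.096 rad and the index was at 0.116 rad, so it was about 0.02 rad short.
- **Second press:** I went about 1 mm deeper. The close-up wrist view then gave the pointer at 0.118 rad and the index at 0.117 rad, which agree within about 0.002 rad.
- **Index reading:** the first rough fit, from the scene and top views only, put the index at 0.148 rad. I used the wrist views, which gave about 0.115–0.117 each time.
- **Forces:** the highest readings while pressing were about 11 N down and 7 N sideways, as the first press began. The rest was about 5 N.
- **Stage position:** the last fit put the stage within about 2 mm and 0.005 rad of where it started, close to the camera calibration error. I did not check the bystander objects separately at the end.

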